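# Open the card rack

### The job

Make room in the index-card rack on the desk: with a fingertip press down the release pad on top of the sliding follower and, keeping it pressed, push the follower along its toothed bar away from the cards until it is fully back against the end stop. Then let the pad spring up so that the follower locks there. Nothing needs to be grasped or lifted; leave the card packs, the phone and the stapler where they are.

Things in the scene. Friction and masses are not known exactly. Their poses are not given: they have to be found in the camera images.
- rack: Index-card rack, dark steel, fixed to the desk, base 340 x 140 x 5 mm. Origin: centre of its underside, at desk height. x axis along the toothed bar, from the cards (-x, end plate 100 mm high) to the end stop (+x); z up. Cards stand on a deck 28 mm high at x -170 to -85 mm. +x points to about the robot's left (+y), give or take 25 degrees.
- follower (a joint): Position in m of the sliding follower (jaw) on the bar: 0 nearest the cards, 0.165 fully back at the end stop. Grey block 66 mm long; plate 130 wide, 108 high facing the cards, behind it a housing 64 wide, 98 high. Pad up: the ratchet blocks it away from the cards (up to 8 mm of play), and lets it go towards them. Pad down: it slides against about 2 N of friction.
- release (a joint): How far the release pad is pressed, in m: 0 up, 0.009 fully down at its stop. A spring returns it: about 3 N at the top, 8 N fully down. From 0.004 on, the pawl is clear of the teeth. Let go, it rises and the pawl falls into a tooth (6 mm pitch, under the bar); it may rest up to 3 mm down, on a tooth's flank.
- release_top (a point): Centre of the top face of the release pad on the follower: black, ribbed, 42 mm along the bar x 44 mm across, about 112 mm above the desk when up, 103 mm when fully down, open from above. A fingertip on it can push the follower back by the heel, whose front face is 25 mm from here along the rack's +x, or by friction. Axes as the rack's.
- heel_top (a point): Centre of the top of the heel, an upright grey ridge on the rear (+x) edge of the follower's housing behind the pad: 64 mm across the bar, 10 mm thick, top 128 mm above the desk, 16 mm above the unpressed pad. Axes as the rack's.
- follower_foot (a point): Point on the rear (+x) face of the follower, on the bar's centre line, 20 mm above the desk; it meets rail_end when the follower is fully back. Axes parallel to the rack's.
- rail_end (a point): Point on the end stop's face towards the follower, on the bar's centre line, 20 mm above the desk (the end stop is a dark steel block 14 x 60 mm, top 45 mm above the desk). Axes parallel to the rack's.
- cards_a: Pack of white index cards with a cardboard band and three divider tabs, 32 x 125 x 73 mm (80 mm with the tabs), loose, standing on the rack's deck against the end plate, top about 108 mm above the desk. Leave it alone. Origin at the centre of its underside.
- cards_b: A like pack in the rack, between cards_a and the follower. Leave it alone. Origin at the centre of its underside.
- cards_new: A like spare pack standing on the desk beside the rack, waiting to be filed later. Leave it alone. Origin at the centre of its underside.
- phone: Smartphone lying on the desk, 72 x 150 x 9 mm. Leave it alone. Origin at the centre of its underside.
- stapler: Stapler on the desk, 34 x 130 x 56 mm. Leave it alone. Origin at the centre of its underside.

How it is judged:
By the outcome, as a careful person would: the job done as asked, in the order asked, and still so for the second after the job is handed in, with the robot touching nothing.
It also fails if it takes over 35 s, if anything falls off the work surface, if the arm or the gripper's body presses on something with over 40 N, if the wrist force passes 120 N, or if a joint passes its speed limit or range.

### The arm

A 6-joint arm with a two-finger parallel gripper is mounted at the origin on the work surface. World frame = base frame: x ahead of the robot, y to its left, z up, the work surface at z = 0. Lengths are in m, angles in rad, forces in N, time in s.
With the tool pointing down it reaches from about 0.35 to 0.725 m from the base axis. Payload 4.3 kg.
Tool frame: the origin (TCP) lies on the centre line of the jaws, within the pads' length; the fingertips stand nose_length ahead of it and the grasp point (between the pads) lies 2 mm behind it (nose_length is the distance from the TCP to the fingertips, in m); z points along the fingers, y is the line along which they close (so a half turn about z gives the same grasp; the last joint's range is limited). The gripper opens to 85 mm and grips with 20 to 120 N. Pads are 22 mm wide; open, the fingers measure 114 mm over their backs; the gripper's body (76 mm by 85 mm) begins 54 mm behind the grasp point. The pads swing forward as they close: fully open they stand 13 mm farther back than shut.
Start: joints at [-1.296, 0.377, 0.081, 1.274, 0, 1.46], TCP at [0.216, -0.533, 0.248] pointing down, gripper open.
Joint ranges: [-2.72, 2.72], [-0.84, 1.66], [-1.02, 1.22], [-1.77, 2.12], [-1.37, 1.28], [-3.14, 3.14]. Speed limits (rad/s): [2.57, 2.57, 3.14, 3.14, 3.14, 3.14].

### API

Orientations are given as a unit quaternion [w, x, y, z].
In Python, from station import get_obs, snapshot, sign_off, nose_length gives the robot as it stands.
- The arm moves only by the tool arm_command, never from a script. Its argument "commands" is a list of rows, each an object with "xyz": the shift along the tool's x, y, z in m, a list of three; "rotation": the turn, a rotation vector about the tool's x, y, z in rad, a list of three. In form: [{"xyz": [tx, ty, tz], "rotation": [rx, ry, rz]}, ...]. A call has 1 to 8 rows; each row shifts and turns the commanded pose from where the row before left it, along the tool's axes as they then stand; what a row does not reach is not made up. A row lasts 1/8 s, in which the tool goes at most 62.5 mm and 10.7 degrees, less where a joint would pass 70% of its speed; a pose out of reach is approached as far as the arm can. A call is refused whole if a number of a shift passes 0.0625 or a number of a turn 0.188, either way. A call with a gripper value outside its range is refused whole. "hand" is the closure, from 0 (fully open) to 1 (shut), set as the call begins (left out, the last holds). The fingers move at their own pace and stop on an object; "newtons" is the grip in N (left out, the last holds). Time passes only in rows, so rows that do not move let the fingers close. It gives the time, the measured TCP pose, the force, the opening and the grip force at its end, in the units of the state.
- get_obs(): the state, without advancing time (a new reading comes with each control period).
- snapshot(name): name is "scene" or "top" or "wrist"; returns a dict with "image" (400x640x3 uint8, red, green, blue), "z_map" (400x640 float32, m along the optical axis (not along the pixel's ray), 0 where there is no reading), "fx", "fy", "cx", "cy" (pixels), "world_from_camera" (4x4, takes a point from camera to world coordinates); the wrist camera has in their place "hand_eye" (4x4, takes a point from camera to tool coordinates, whose origin is the TCP and whose axes are the flange's). Camera axes: x right, y down, z forward; pixel columns grow to the right and rows downward; lengths in m; the calibration is good to about 2 mm. A picture is of the moment at which its call begins: read the wrist's pose just before it.
- sign_off(): hands the job in; it is judged then, once.
The state is a dict: "time": time; "joint_pos": joint angles; "qd": joint speeds; "tau": joint torques, N m; "eef_pos": TCP position; "orientation": TCP orientation; "wrist_force": force on the tool from outside, world axes, zero at the start; "ft_torque": the same for the moment, N m; "gripper_width": opening from 0.0 (shut) to 1.0 (fully open); "gripper_force": force on a finger pad.
Only numpy, scipy, OpenCV 4.12 (cv2) and the standard library are available. Lean on these libraries where they do the work, as an engineer would, in place of code of your own. Each camera call takes 0.05 s, during which the arm holds its last target. There are 200 camera calls.

## Working session

There is one attempt and no reset: what is moved stays moved. The work goes in short steps, Python scripts to look and compute and a tool call to move; the robot and the scene stay as the last step left them, time stands still between calls to the robot, and variables do not carry over. Pictures are saved under pics/ and viewed, at most 10 in all, crops included, and the job is handed in when it is done.

Besides the shell and the picture viewer there is one more tool, called after "Emit:" by a JSON object that holds its "fn" and its "kwargs". arm_command: Moves the arm, as the interface text tells. Its arguments: {"type":"object","properties":{"commands":{"type":"array","items":{"type":"object","properties":{"xyz":{"type":"array","items":{"type":"number"}},"rotation":{"type":"array","items":{"type":"number"}}}}},"hand":{"type":"number"},"newtons":{"type":"number"}},"required":["commands"]}

```bash
mkdir -p pics; cat > h.py <<'E'
import numpy as np, cv2
from station import *
def cloud(s,T=None):
    z=s["z_map"];v,u=np.mgrid[:400,:640]
    p=np.stack([(u-s["cx"])/s["fx"]*z,(v-s["cy"])/s["fy"]*z,z,np.ones_like(z)],-1)
    T=s["world_from_camera"] if T is None else T
    w=(p@np.array(T).T)[...,:3]; w[z==0]=np.nan
    return w
def save(s,n): cv2.imwrite(f"pics/{n}.png",s["image"][...,::-1])
E
python3 - <<'E'
from h import *
o=get_obs();print({k:np.round(v,3) for k,v in o.items()}, nose_length)
ims=[]
for n in("scene","top"):
    s=snapshot(n);save(s,n);np.savez(f"{n}.npz",**s)
    w=cloud(s);print(n,np.isnan(w[...,0]).mean())
    for v in range(40,400,60): print([tuple(np.round(w[v,u],2)) for u in range(60,640,130)])
E
```

```text
{'time': np.float64(0.0), 'joint_pos': array([-1.296,  0.378,  0.08 ,  1.274, -0.   ,  1.461]), 'qd': array([ 0.001,  0.   , -0.001,  0.   , -0.001, -0.001]), 'tau': array([ 0.0000e+00, -4.6361e+01,  2.6987e+01,  2.1000e-02, -0.0000e+00,
        0.0000e+00]), 'eef_pos': array([ 0.216, -0.532,  0.247]), 'orientation': array([-0.001,  0.982,  0.191, -0.   ]), 'wrist_force': array([-0.22 ,  0.142,  0.378]), 'ft_torque': array([ 0.006, -0.022,  0.004]), 'gripper_force': np.float64(0.0), 'gripper_width': np.float64(0.997)} 0.017
scene 0.00417578125
[(np.float64(1.17), np.float64(-1.93), np.float64(-0.42)), (np.float64(0.5), np.float64(-1.93), np.float64(-0.63)), (np.float64(0.27), np.float64(-0.62), np.float64(0.02)), (np.float64(-0.14), np.float64(-0.44), np.float64(0.0)), (np.float64(0.05), np.float64(0.04), np.float64(0.33))]
[(np.float64(1.34), np.float64(-1.9), np.float64(-0.75)), (np.float64(0.74), np.float64(-0.55), np.float64(0.02)), (np.float64(0.4), np.float64(-0.39), np.float64(0.0)), (np.float64(0.06), np.float64(-0.2), np.float64(0.0)), (np.float64(-0.73), np.float64(-0.18), 
[... 2143 characters left out ...]
(-0.03), np.float64(0.0)), (np.float64(0.53), np.float64(-0.3), np.float64(0.0)), (np.float64(0.53), np.float64(-0.58), np.float64(0.0))]
[(np.float64(0.43), np.float64(0.5), np.float64(-0.0)), (np.float64(0.43), np.float64(0.24), np.float64(0.0)), (np.float64(0.42), np.float64(-0.03), np.float64(-0.0)), (np.float64(0.41), np.float64(-0.29), np.float64(-0.0)), (np.float64(0.4), np.float64(-0.56), np.float64(-0.0))]
[(np.float64(0.32), np.float64(0.49), np.float64(0.0)), (np.float64(0.31), np.float64(0.24), np.float64(-0.0)), (np.float64(0.3), np.float64(-0.02), np.float64(0.01)), (np.float64(0.29), np.float64(-0.28), np.float64(-0.0)), (np.float64(0.28), np.float64(-0.55), np.float64(-0.0))]
```

View pics/top.png

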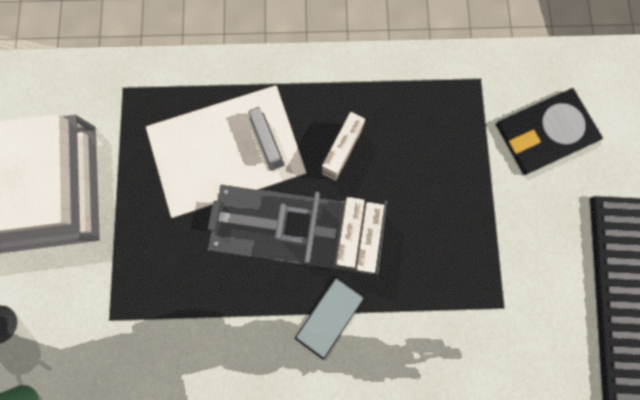

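View pics/scene.png

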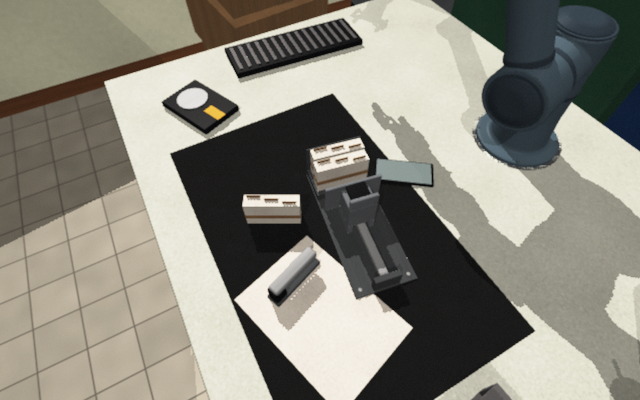

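The top view shows the rack lying left-right: cards at (360,237), follower plate at (314,228), black pad at (295,224), heel at (281,222), and the end stop near (222,217). The scene view agrees. Next I'll measure with the depth map.

```bash
python3 - <<'E'
from h import *
for n in("top","scene"):
    s=dict(np.load(n+".npz"));w=cloud(s);g=s["image"].astype(int).sum(-1)/3
    box=np.zeros((400,640),bool)
    if n=="top": box[180:275,205:325]=1
    else: box[170:295,335:415]=1
    def cen(m,t):
        p=w[m&box]
        if len(p)<5: print(n,t,len(p));return
        r=cv2.minAreaRect(p[:,:2].astype(np.float32))
        print(n,t,len(p),np.round(p.mean(0),4),np.round(np.median(p,0),4),"rect",np.round(r[0],4),np.round(r[1],4),round(r[2],1))
    z=w[...,2]
    cen((z>.121)&(z<.135),"heel"); cen((z>.107)&(z<.117)&(g<45),"pad dark"); cen((z>.104)&(z<.117),"z pad+plate")
    cen((z>.035)&(z<.05),"stop")
    if n=="top":
        print(np.round(z[205:245:3,270:325:3]*1000)); print(np.round(g[205:245:3,270:325:3]))
        # rack base rectangle
        m=(z>.003)&(z<.009)&box; cen(m,"base")
        for u,v in((224,190),(216,243)): print(w[v,u])
E
```

```text
top heel 204 [0.5286 0.0416 0.1268] [0.5285 0.0416 0.127 ] rect [0.5287 0.0418] [0.0101 0.0635] 79.9
top pad dark 342 [0.5228 0.0137 0.1113] [0.5229 0.0143 0.1113] rect [0.5226 0.0131] [0.0379 0.0383] 81.5
top z pad+plate 890 [0.5213 0.004  0.1098] [0.5223 0.0017 0.1103] rect [0.5232 0.0112] [0.0595 0.1279] 80.0
top stop 262 [0.5489 0.1647 0.0437] [0.5505 0.1795 0.0442] rect [0.538  0.0853] [0.2109 0.1208] 80.0
[[  3.   4.   5.   3. 125. 127.   5.   7.   5.   5.   3.   7.   2.   3.
    6. 108.  46.   2.   6.]
 [  3.   6.   4.   2. 129. 121.  97.  99.  99.  96.  98.  95.   5.   6.
    2.  nan   3.   4.   5.]
 [  5.   4.   5. 126. 128. 115. 109. 109.  97.  98.  99.  99.  98.  98.
  106. 109.   5.   4.   5.]
 [  4.   4.   4. 125. 126. 105. 113. 111. 109. 112. 111. 111. 109. 110.
  108. 108.   5.   3.   4.]
 [  3.   3.   4. 128. 126.  97. 111. 111. 112. 112. 110. 111. 112. 109.
  108. 106.   3.   4.   4.]
 [ 26.  29.  27. 129. 127.  97. 111. 111. 112. 111. 112. 113. 108. 113.
  108.  99.   5.   5.   7.]
 [ 26.  28.  25. 126. 126.  97. 111. 113. 111. 113. 112. 111. 113.  96.
  108.  71.  
[... 2011 characters left out ...]
58.]
 [ 66.  67.  68.  64.  65.  60.  56.  59.  61.  66.  68.  68.  83. 141.
  102.  56.  56.  59.  59.]]
top base 4492 [0.5321 0.0887 0.0049] [0.5234 0.0955 0.0047] rect [0.5311 0.0877] [0.2512 0.1962] 88.3
[0.60971078 0.17119351 0.00422539]
[0.49867604 0.18585562 0.00591157]
scene heel 172 [0.5297 0.0445 0.1274] [0.5304 0.0446 0.1282] rect [0.5287 0.0434] [0.0116 0.0626] 81.4
scene pad dark 267 [0.524  0.0119 0.1129] [0.5242 0.012  0.113 ] rect [0.5204 0.0222] [0.0544 0.051 ] 80.8
scene z pad+plate 562 [0.5201 0.0111 0.1112] [0.5224 0.0075 0.1119] rect [0.5124 0.0176] [0.0673 0.1079] 81.0
scene stop 509 [0.5347 0.0826 0.0438] [0.5425 0.0519 0.0451] rect [0.5218 0.062 ] [0.2641 0.1042] 79.9
```

Emit:
{"fn": "arm_command", "kwargs": {"commands": [{"xyz":[0.031,-0.0245,0]},{"xyz":[0.031,-0.0245,0]},{"xyz":[0.031,-0.0245,0]},{"xyz":[0.031,-0.0245,0]},{"xyz":[0.031,-0.0245,0]},{"xyz":[0.031,-0.0245,0]},{"xyz":[0.031,-0.0245,0]},{"xyz":[0.031,-0.0245,0]}], "hand": 1, "newtons": 40}}

```text
invalid input at $.commands[0]: expected keys xyz, rotation
```

Emit:
{"fn": "arm_command", "kwargs": {"commands": [{"xyz":[0.031,-0.0245,0]},{"xyz":[0.031,-0.0245,0]},{"xyz":[0.031,-0.0245,0]},{"xyz":[0.031,-0.0245,0]},{"xyz":[0.031,-0.0245,0]},{"xyz":[0.031,-0.0245,0]},{"xyz":[0.03,-0.0245,0]},{"xyz":[0.03,-0.0245,0]}]}}

```text
invalid input at $.commands[0]: expected keys xyz, rotation
```

Emit:
{"fn": "arm_command", "kwargs": {"commands": [{"xyz":[0,0,0],"rotation":[0,0,-0.169]},{"xyz":[0,0,0.01],"rotation":[0,0,-0.169]},{"xyz":[0,0,0.01],"rotation":[0,0,-0.169]},{"xyz":[0,0,0.01],"rotation":[0,0,-0.169]},{"xyz":[0,0,0.01],"rotation":[0,0,-0.169]},{"xyz":[0,0,0.01],"rotation":[0,0,-0.169]},{"xyz":[0,0,0]}]}}

```text
invalid input at $.commands[6]: expected keys xyz, rotation
```

```bash
cat > st.py <<'E'
from h import *
from scipy.spatial.transform import Rotation as R
o=get_obs();q=o["orientation"];Rm=R.from_quat(np.r_[q[1:],q[0]]).as_matrix()
p=o["eef_pos"];tip=p+Rm[:,2]*nose_length
print(o["time"],"tcp",p,"tip",tip.round(4),"F",o["wrist_force"],"w",o["gripper_width"]);print("x,z axes",Rm[:,0].round(3),Rm[:,2].round(3), "q",np.round(o["joint_pos"],2))
u=np.array([.1736,.985,0]);print("pad offset in tool (x,y,z to go to pad+6mm):",((np.array([.5235,.0125,.112])+.006*u-tip)@Rm).round(4))
E
python3 st.py; python3 - <<'E'
from h import *
from scipy.spatial.transform import Rotation as R
o=get_obs();q=o["orientation"];T=np.eye(4);T[:3,:3]=R.from_quat(np.r_[q[1:],q[0]]).as_matrix();T[:3,3]=o["eef_pos"]
s=snapshot("wrist");save(s,"wrist1");w=cloud(s,T@s["hand_eye"]);z=w[...,2];g=s["image"].mean(-1)
for t,m in(("heel",(z>.122)&(z<.134)),("pad",(z>.108)&(z<.117)&(g<55))):
    m&=abs(w[...,0]-.525)<.05; m&=abs(w[...,1]-.03)<.05
    p=w[m];print(t,len(p),p.mean(0).round(4) if len(p) else"", [np.round(x,4) for x in cv2.minAreaRect(p[:,:2].astype(np.float32))] if len(p)>5 else "")
t=np.load("top.npz");w=cloud(dict(t));m=np.zeros((400,640),bool);m[200:235,205:240]=1;m&=(w[...,2]>.036)&(w[...,2]<.05);p=w[m];print("stop",len(p),p.mean(0),cv2.minAreaRect(p[:,:2].astype(np.float32)))
E
```

```text
0.1 tcp [ 0.21570752 -0.53242089  0.24748339] tip [ 0.2157 -0.5324  0.2305] F [-0.10251932 -0.17617022 -0.26259748] w 1.0028916182025085
x,z axes [0.927 0.375 0.   ] [-0.     0.002 -1.   ] q [-1.3   0.38  0.08  1.27  0.    1.46]
pad offset in tool (x,y,z to go to pad+6mm): [ 0.493  -0.3944  0.1193]
heel 0  
pad 0  
stop 238 [0.55277839 0.180602   0.0438573 ] ((0.5533653497695923, 0.18150033056735992), (0.015267083421349525, 0.059916719794273376), 79.09101867675781)
```

View pics/wrist1.png

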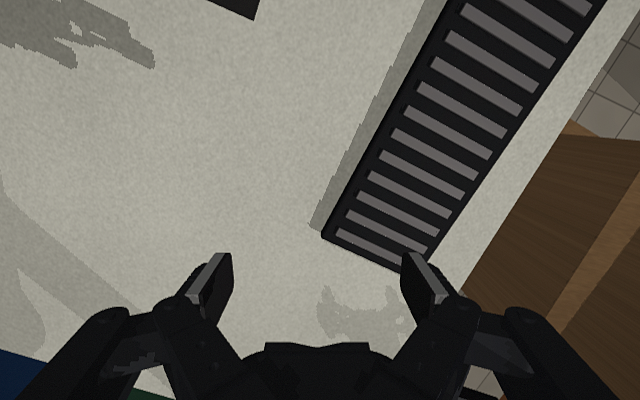

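The moves were refused because each row needs both keys. The wrist view still shows the start pose: open fingers at (210,280) and (425,280) over the keyboard. Stop top centre is (0.553, 0.1815), so the follower has about 0.13 m of travel. I'll resend the moves with both keys.

Emit:
{"fn": "arm_command", "kwargs": {"commands": [{"xyz":[0.031,-0.0245,0],"rotation":[0,0,0]},{"xyz":[0.031,-0.0245,0],"rotation":[0,0,0]},{"xyz":[0.031,-0.0245,0],"rotation":[0,0,0]},{"xyz":[0.031,-0.0245,0],"rotation":[0,0,0]},{"xyz":[0.031,-0.0245,0],"rotation":[0,0,0]},{"xyz":[0.031,-0.0245,0],"rotation":[0,0,0]},{"xyz":[0.031,-0.0245,0],"rotation":[0,0,0]},{"xyz":[0.031,-0.0245,0],"rotation":[0,0,0]}], "hand": 1, "newtons": 40}}

```text
time: 1.15
eef_pos: [0.3725, -0.2569, 0.2481]
orientation: [-0.0, 0.982, 0.191, -0.0]
wrist_force: [1.1, -0.3, 0.2]
gripper_width: -0.003
gripper_force: 0.0
```

Emit:
{"fn": "arm_command", "kwargs": {"commands": [{"xyz":[0.031,-0.0245,0],"rotation":[0,0,0]},{"xyz":[0.031,-0.0245,0],"rotation":[0,0,0]},{"xyz":[0.031,-0.0245,0],"rotation":[0,0,0]},{"xyz":[0.031,-0.0245,0],"rotation":[0,0,0]},{"xyz":[0.031,-0.0245,0],"rotation":[0,0,0]},{"xyz":[0.031,-0.0245,0],"rotation":[0,0,0]},{"xyz":[0.03,-0.0245,0],"rotation":[0,0,0]},{"xyz":[0.03,-0.0245,0],"rotation":[0,0,0]}]}}

```text
time: 2.15
eef_pos: [0.5269, 0.017, 0.248]
orientation: [0.0, 0.982, 0.191, -0.0]
wrist_force: [-0.0, 0.1, 0.0]
gripper_width: 0.0
gripper_force: 0.0
```

Emit:
{"fn": "arm_command", "kwargs": {"commands": [{"xyz":[0,0,0],"rotation":[0,0,-0.169]},{"xyz":[0,0,0.01],"rotation":[0,0,-0.169]},{"xyz":[0,0,0.01],"rotation":[0,0,-0.169]},{"xyz":[0,0,0.01],"rotation":[0,0,-0.169]},{"xyz":[0,0,0.01],"rotation":[0,0,-0.169]},{"xyz":[0,0,0.01],"rotation":[0,0,-0.169]},{"xyz":[0,0,0],"rotation":[0,0,0]}]}}

```text
time: 3.02
eef_pos: [0.5257, 0.0158, 0.1973]
orientation: [-0.001, 0.766, 0.643, -0.001]
wrist_force: [-0.5, 1.5, -0.0]
gripper_width: -0.003
gripper_force: 0.0
```

```bash
python3 st.py; python3 - <<'E'
from h import *
from scipy.spatial.transform import Rotation as R
o=get_obs();q=o["orientation"];T=np.eye(4);T[:3,:3]=R.from_quat(np.r_[q[1:],q[0]]).as_matrix();T[:3,3]=o["eef_pos"]
s=snapshot("wrist");save(s,"wrist2");w=cloud(s,T@s["hand_eye"]);z=w[...,2];g=s["image"].mean(-1)
for t,m in(("heel",(z>.122)&(z<.134)),("pad",(z>.108)&(z<.117)&(g<55))):
    m&=abs(w[...,0]-.525)<.05; m&=abs(w[...,1]-.03)<.05
    p=w[m];print(t,len(p),p.mean(0).round(4) if len(p) else"", [np.round(x,4) for x in cv2.minAreaRect(p[:,:2].astype(np.float32))] if len(p)>5 else "")
E
```

```text
3.025 tcp [0.52565123 0.01584585 0.19726253] tip [0.5256 0.0158 0.1803] F [-0.49283691  1.54942278 -0.02783925] w -0.0025587012503512203
x,z axes [ 0.173  0.985 -0.   ] [-0.002  0.    -1.   ] q [-0.09  0.3  -0.16  1.11 -0.    1.65]
pad offset in tool (x,y,z to go to pad+6mm): [ 0.0024 -0.0013  0.0683]
heel 1271 [0.5294 0.0428 0.1272] [array([0.5293, 0.0423]), array([0.0096, 0.0632]), np.float64(80.2187)]
pad 2599 [0.5245 0.0135 0.1117] [array([0.5243, 0.012 ]), array([0.0412, 0.0439]), np.float64(79.9069)]
```

View pics/wrist2.png

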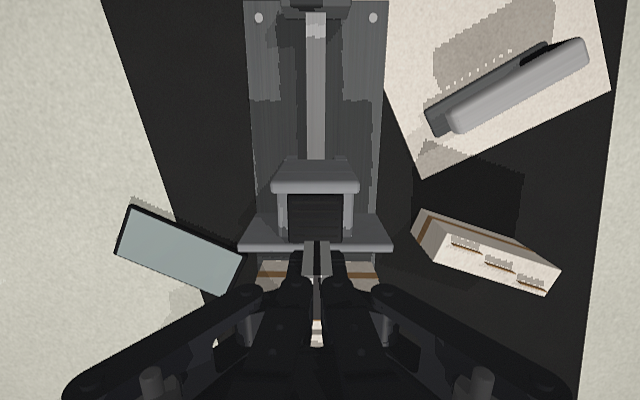

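The wrist view shows the shut fingertips at (316,255), in front of the pad at (315,217) and the heel at (315,180), with the bar clear up to the stop. The position agrees with the top view to about 1 mm. Descending.

Emit:
{"fn": "arm_command", "kwargs": {"commands": [{"xyz":[0.002,-0.001,0.02],"rotation":[0,0,0]},{"xyz":[0,0,0.02],"rotation":[0,0,0]},{"xyz":[0,0,0.016],"rotation":[0,0,0]},{"xyz":[0,0,0.004],"rotation":[0,0,0]},{"xyz":[0,0,0],"rotation":[0,0,0]}]}}

```text
time: 3.7
eef_pos: [0.5262, 0.0179, 0.1387]
orientation: [0.0, 0.766, 0.643, 0.0]
wrist_force: [-0.4, -0.4, -0.9]
gripper_width: 0.005
gripper_force: 0.0
```

Emit:
{"fn": "arm_command", "kwargs": {"commands": [{"xyz":[0,0,0.004],"rotation":[0,0,0]},{"xyz":[0,0,0.004],"rotation":[0,0,0]},{"xyz":[0,0,0.003],"rotation":[0,0,0]},{"xyz":[0,0,0.003],"rotation":[0,0,0]},{"xyz":[0,0,0],"rotation":[0,0,0]},{"xyz":[0,0,0],"rotation":[0,0,0]}]}}

```text
time: 4.45
eef_pos: [0.5262, 0.0179, 0.1247]
orientation: [0.0, 0.765, 0.644, 0.0]
wrist_force: [-0.1, -0.7, 5.0]
gripper_width: 0.0
gripper_force: 2.5
```

```bash
python3 st.py
```

```text
4.45 tcp [0.52615193 0.01787142 0.12472824] tip [0.5262 0.0179 0.1077] F [-0.1449229  -0.74487156  5.03892058] w 0.0002017031296696825
x,z axes [ 0.171  0.985 -0.   ] [ 0.001 -0.    -1.   ] q [-0.09  0.35 -0.29  0.93 -0.    1.66]
pad offset in tool (x,y,z to go to pad+6mm): [ 0.0003 -0.0017 -0.0043]
```

Emit:
{"fn": "arm_command", "kwargs": {"commands": [{"xyz":[0,0,0.002],"rotation":[0,0,0]},{"xyz":[0,0,0.0015],"rotation":[0,0,0]},{"xyz":[0,0,0],"rotation":[0,0,0]},{"xyz":[0.003,0,0],"rotation":[0,0,0]},{"xyz":[0.003,0,0],"rotation":[0,0,0]},{"xyz":[0.004,0,0],"rotation":[0,0,0]},{"xyz":[0.004,0,0],"rotation":[0,0,0]},{"xyz":[0.004,0,0],"rotation":[0,0,0]}]}}

```text
time: 5.45
eef_pos: [0.5292, 0.0351, 0.1215]
orientation: [0.001, 0.765, 0.644, -0.0]
wrist_force: [-2.1, -2.1, 7.0]
gripper_width: -0.002
gripper_force: 3.4
```

```bash
python3 st.py;cat > hl.py <<'E'
from h import *
s=snapshot("scene");w=cloud(s)
a=w.reshape(-1,3);U=a@[.1736,.985,0];V=a@[.985,-.1736,0];z=a[:,2]
# heel: z .12-.132, across centre
m=(z>.118)&(z<.132)&(U>.10)&(U<.29)&(V>.48)&(V<.55)
# plate edge beyond housing: |V-.513| 38..62, z .098-.110
k=(z>.06)&(z<.106)&(abs(abs(V-.5135)-.05)<.012)&(U>.04)&(U<.26)
print("heel-ish u pct",m.sum(),np.percentile(U[m],[5,50,95]).round(4) if m.any() else "", "plate u",k.sum(),np.percentile(U[k],[5,50,95]).round(4) if k.any() else "")
E
python3 hl.py; python3 - <<'E'
import sys;sys.path.insert(0,'.')
from h import *
w=cloud(dict(np.load("scene.npz"))).reshape(-1,3);U=w@[.1736,.985,0];V=w@[.985,-.1736,0];z=w[:,2]
k=(z>.06)&(z<.106)&(abs(abs(V-.5135)-.05)<.012)&(U>.04)&(U<.26)
print("initial plate u",k.sum(),np.percentile(U[k],[5,50,95]))
E
```

```text
5.45 tcp [0.52918899 0.035121   0.12149182] tip [0.5292 0.0351 0.1045] F [-2.05588209 -2.12095019  7.02983191] w -0.0015931899431157895
x,z axes [ 0.172  0.985 -0.002] [ 0.001 -0.002 -1.   ] q [-0.05  0.36 -0.28  0.93 -0.    1.69]
pad offset in tool (x,y,z to go to pad+6mm): [-0.0172 -0.0017 -0.0075]
heel-ish u pct 254 [0.1345 0.1527 0.1567] plate u 166 [0.0968 0.0981 0.0992]
initial plate u 227 [0.079454   0.08074175 0.08188206]
```

The follower moved 17 mm with the tip, and the pad is held 7.5 mm down at 7 N. About 112 mm of travel remains.

Emit:
{"fn": "arm_command", "kwargs": {"commands": [{"xyz":[0.005,0,0],"rotation":[0,0,0]},{"xyz":[0.006,0,0],"rotation":[0,0,0]},{"xyz":[0.007,0,0],"rotation":[0,0,0]},{"xyz":[0.007,0,0],"rotation":[0,0,0]},{"xyz":[0.007,0,0],"rotation":[0,0,0]},{"xyz":[0.007,0,0],"rotation":[0,0,0]},{"xyz":[0.007,0,0],"rotation":[0,0,0]},{"xyz":[0.006,0,0],"rotation":[0,0,0]}]}}

```text
time: 6.5
eef_pos: [0.5382, 0.0865, 0.1215]
orientation: [0.001, 0.765, 0.644, -0.0]
wrist_force: [-1.4, -2.1, 6.6]
gripper_width: -0.003
gripper_force: 3.4
```

Emit:
{"fn": "arm_command", "kwargs": {"commands": [{"xyz":[0.006,0,0],"rotation":[0,0,0]},{"xyz":[0.007,0,0],"rotation":[0,0,0]},{"xyz":[0.007,0,0],"rotation":[0,0,0]},{"xyz":[0.007,0,0],"rotation":[0,0,0]},{"xyz":[0.007,0,0],"rotation":[0,0,0]},{"xyz":[0.006,0,0],"rotation":[0,0,0]},{"xyz":[0.005,0,0],"rotation":[0,0,0]},{"xyz":[0.004,0,0],"rotation":[0,0,0]}]}}

```text
time: 7.5
eef_pos: [0.5467, 0.1348, 0.1216]
orientation: [0.001, 0.765, 0.644, 0.0]
wrist_force: [-0.6, -2.4, 6.0]
gripper_width: -0.003
gripper_force: 3.3
```

```bash
python3 st.py;python3 hl.py
```

```text
7.5 tcp [0.54672451 0.13484391 0.12158041] tip [0.5467 0.1348 0.1046] F [-0.630013   -2.4350006   5.99199687] w -0.0030272368708913256
x,z axes [ 0.171  0.985 -0.001] [ 0.001 -0.001 -1.   ] q [ 0.13  0.42 -0.19  0.96 -0.    1.87]
pad offset in tool (x,y,z to go to pad+6mm): [-0.1185 -0.0019 -0.0073]
heel-ish u pct 273 [0.2363 0.254  0.2577] plate u 123 [0.1985 0.1994 0.2   ]
```

Emit:
{"fn": "arm_command", "kwargs": {"commands": [{"xyz":[0.003,0,0],"rotation":[0,0,0]},{"xyz":[0.003,0,0],"rotation":[0,0,0]},{"xyz":[0.002,0,0],"rotation":[0,0,0]},{"xyz":[0.002,0,0],"rotation":[0,0,0]},{"xyz":[0.002,0,0],"rotation":[0,0,0]},{"xyz":[0,0,0],"rotation":[0,0,0]}]}}

```text
time: 8.3
eef_pos: [0.5487, 0.1455, 0.1215]
orientation: [0.002, 0.765, 0.643, -0.001]
wrist_force: [-1.1, -4.4, 6.7]
gripper_width: -0.001
gripper_force: 3.4
```

Emit:
{"fn": "arm_command", "kwargs": {"commands": [{"xyz":[0.001,0,0],"rotation":[0,0,0]},{"xyz":[0.001,0,0],"rotation":[0,0,0]},{"xyz":[0.001,0,0],"rotation":[0,0,0]},{"xyz":[0,0,0],"rotation":[0,0,0]}]}}

```text
time: 8.8
eef_pos: [0.5493, 0.1482, 0.1215]
orientation: [0.002, 0.766, 0.643, -0.001]
wrist_force: [-1.2, -5.3, 6.3]
gripper_width: -0.002
gripper_force: 3.4
```

```bash
python3 st.py;python3 hl.py
```

```text
8.8 tcp [0.54933224 0.14824101 0.12151305] tip [0.5494 0.1482 0.1045] F [-1.22505033 -5.30121455  6.2957093 ] w -0.002088255109410701
x,z axes [ 0.172  0.985 -0.004] [ 0.001 -0.004 -1.   ] q [ 0.15  0.43 -0.17  0.96 -0.    1.9 ]
pad offset in tool (x,y,z to go to pad+6mm): [-0.1321 -0.0021 -0.007 ]
heel-ish u pct 271 [0.25   0.2632 0.2671] plate u 114 [0.2078 0.2088 0.2097]
```

The plate has moved 128 mm and the tip is now slipping at about 5 N, so the stop is probably reached. I'll push on to the heel to confirm.

Emit:
{"fn": "arm_command", "kwargs": {"commands": [{"xyz":[0.001,0,0],"rotation":[0,0,0]},{"xyz":[0.001,0,0],"rotation":[0,0,0]},{"xyz":[0.001,0,0],"rotation":[0,0,0]},{"xyz":[0,0,0],"rotation":[0,0,0]}]}}

```text
time: 9.35
eef_pos: [0.5499, 0.1511, 0.1215]
orientation: [0.002, 0.766, 0.643, -0.001]
wrist_force: [-1.2, -4.8, 6.1]
gripper_width: -0.0
gripper_force: 3.8
```

Emit:
{"fn": "arm_command", "kwargs": {"commands": [{"xyz":[0.001,0,0],"rotation":[0,0,0]},{"xyz":[0.001,0,0],"rotation":[0,0,0]},{"xyz":[0,0,0],"rotation":[0,0,0]}]}}

```text
time: 9.72
eef_pos: [0.55, 0.1512, 0.1216]
orientation: [0.003, 0.766, 0.643, -0.002]
wrist_force: [-2.1, -11.6, 8.3]
gripper_width: -0.001
gripper_force: 7.7
```

```bash
python3 st.py;python3 hl.py
```

```text
9.725 tcp [0.54996311 0.1511882  0.12156578] tip [0.55   0.151  0.1046] F [ -2.06033235 -11.55877808   8.30837729] w -0.0013314126250905962
x,z axes [ 0.173  0.985 -0.008] [ 0.001 -0.008 -1.   ] q [ 0.16  0.44 -0.17  0.97 -0.01  1.91]
pad offset in tool (x,y,z to go to pad+6mm): [-0.1351 -0.002  -0.0064]
heel-ish u pct 256 [0.2529 0.2634 0.2673] plate u 113 [0.2081 0.2088 0.2095]
```

The side force rose to 12 N and nothing moved, so the heel is in contact and the follower is against the stop. Lifting straight up, still leaning on the heel.

Emit:
{"fn": "arm_command", "kwargs": {"commands": [{"xyz":[0,0,-0.002],"rotation":[0,0,0]},{"xyz":[0,0,-0.002],"rotation":[0,0,0]},{"xyz":[0,0,-0.002],"rotation":[0,0,0]},{"xyz":[0,0,-0.002],"rotation":[0,0,0]},{"xyz":[0,0,-0.002],"rotation":[0,0,0]},{"xyz":[0,0,-0.002],"rotation":[0,0,0]},{"xyz":[-0.003,0,-0.002],"rotation":[0,0,0]},{"xyz":[-0.003,0,-0.004],"rotation":[0,0,0]}]}}

```text
time: 10.78
eef_pos: [0.5487, 0.1491, 0.1387]
orientation: [-0.0, 0.765, 0.644, 0.0]
wrist_force: [-0.2, 0.5, 0.2]
gripper_width: -0.003
gripper_force: 0.0
```

Emit:
{"fn": "arm_command", "kwargs": {"commands": [{"xyz":[0,0,-0.02],"rotation":[0,0,0]},{"xyz":[0,0,-0.04],"rotation":[0,0,0]},{"xyz":[-0.03,0,-0.04],"rotation":[0,0,0]},{"xyz":[-0.04,0,-0.02],"rotation":[0,0,0]},{"xyz":[-0.04,0,0],"rotation":[0,0,0]},{"xyz":[0,0,0],"rotation":[0,0,0]}]}}

```text
time: 11.52
eef_pos: [0.5301, 0.0388, 0.2599]
orientation: [0.001, 0.766, 0.642, 0.001]
wrist_force: [0.3, -0.1, 0.2]
gripper_width: -0.0
gripper_force: 0.0
```

```bash
python3 st.py;python3 hl.py; python3 - <<'E'
from h import *
s=snapshot("scene");w=cloud(s).reshape(-1,3);g=s["image"].reshape(-1,3).mean(-1)
U=w@[.1736,.985,0];V=w@[.985,-.1736,0];z=w[:,2]
m=(U>.22)&(U<.248)&(abs(V-.514)<.015)&(z>.095)&(z<.118);print("pad z",m.sum(),np.percentile(z[m],[10,50,90]))
m=(z>.035)&(z<.05)&(U>.262)&(U<.30)&(abs(V-.513)<.04);print("stop u",np.percentile(U[m],[3,50,97]))
a=np.load("scene.npz")["image"].astype(int);d=np.abs(a-s["image"]).max(-1)>40
for t,r in(("cards_new",np.s_[190:225,240:303]),("stapler",np.s_[245:305,265:320]),("phone",np.s_[158:188,378:435]),("cards",np.s_[138:172,306:345])):print(t,d[r].mean().round(3))
save(s,"end")
E
```

```text
11.525 tcp [0.53014296 0.03880093 0.25993884] tip [0.5302 0.0388 0.2429] F [ 0.26443559 -0.06443376  0.20370942] w -0.0001539744225229981
x,z axes [0.174 0.985 0.   ] [ 0.002 -0.    -1.   ] q [-0.05  0.28 -0.02  1.26  0.    1.7 ]
pad offset in tool (x,y,z to go to pad+6mm): [-0.0211 -0.0023  0.1309]
heel-ish u pct 228 [0.2583 0.2643 0.2672] plate u 208 [0.2079 0.2088 0.2096]
pad z 202 [0.1097031  0.11108247 0.11237368]
stop u [0.26609082 0.27553274 0.28314474]
cards_new 0.0
stapler 0.0
phone 0.112
cards 0.002
```

View pics/end.png

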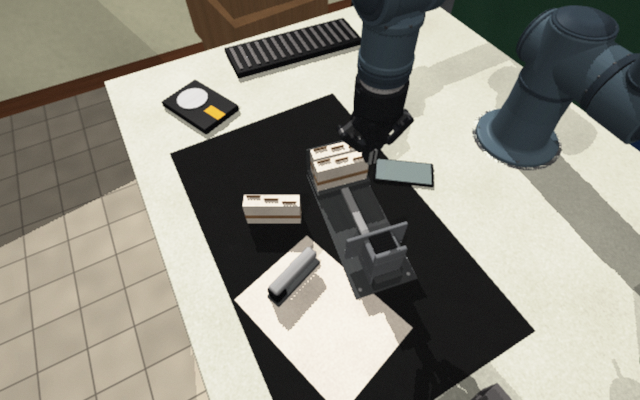

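The end view shows the follower at (375,255) against the stop at (395,275) with its pad up. The cards, stapler and spare pack are unchanged; the phone at (405,172) has not moved and is only partly hidden by the gripper. The arm is clear.

```bash
python3 -c "from station import *; print(sign_off())"
```

```text
the job is handed in; nothing more can be done
None
```

The follower is fully back against the end stop with its release pad sprung up to lock it there, the cards, phone and stapler were left where they were, and the job was handed in at about 11.6 s.

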